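Put the basting pot on to warm

ROBOT

A 7-joint arm with a two-finger parallel gripper is mounted at the origin on a cart in front of the work surface, level with it; the furniture and walls round the work are solid. World frame = base frame: x ahead of the robot, y to its left, z up, the work surface at z = 0. Lengths are in m, angles in rad, forces in N, time in s.
With the tool pointing down it reaches from about 0.425 to 0.925 m from the base axis. Payload 6.8 kg.
Tool frame: the origin (TCP) lies midway between the tips of the shut fingers; the grasp point (between the pads) lies 19 mm behind it; y points along the fingers, z is the direction in which the jaws open and shut, and the axes are right-handed (so a half turn about y gives the same grasp; the last joint's range is limited). The gripper opens to 85 mm and grips with 20 to 120 N. Pads are 22 mm wide; open, the fingers measure 114 mm over their backs; the gripper's body (76 mm by 85 mm) begins 54 mm behind the grasp point. The pads swing forward as they close: fully open they stand 13 mm farther back than shut.
Start: joints at [1.063, 0.477, 0.022, 1.555, -0.011, 1.109, -0.083], TCP at [0.263, -0.622, 0.231] pointing down, gripper open.
Joint ranges: [-2.96, 2.96], [-0.34, 2.1], [-1.41, 1.46], [0.24, 2.44], [-1.37, 4.51], [0.17, 1.92], [-2.96, 2.96]. Speed limits (rad/s): [2.39, 2.39, 3.14, 3.14, 3.14, 3.14, 3.14].

INTERFACE

Orientations are given as a unit quaternion [w, x, y, z].
In Python, from station import bot gives the robot as it stands. The module is installed in compiled form; this text tells all that it offers.
- The arm moves only by the shell command python3 -m crank 'ROWS' [FORCE]. ROWS is JSON, a list of rows, each an object with "linear": the shift along the tool's x, y, z in m, a list of three; "dr": the turn, a rotation vector about the tool's x, y, z in degrees, a list of three; "hand": the gripper command: -1 is shut, 1 is fully open, values between are in proportion. A call has 1 to 10 rows; each row is the pose to reach, as a shift and turn from the pose commanded when the call began, along the tool's axes at that moment; what a row does not reach only later rows make up. A row lasts 1/12 s, in which the tool goes at most 41.7 mm and 7.16 degrees, less where a joint would pass 70% of its speed; a pose out of reach is approached as far as the arm can. A call with a gripper value outside its range is refused whole. The fingers move at their own pace and stop on an object; FORCE is the grip in N (left out, the last holds). Time passes only in rows, so rows that repeat a pose let the fingers close. It gives the time, the measured TCP pose, the force and the opening at its end, in the units of the state.
- bot.get_obs(): the state, without advancing time (a new reading comes with each control period).
- bot.read_camera(name): name is "side" or "top" or "wrist"; returns the picture (420x560x3 uint8, blue, green, red); there is no depth.
- bot.camera_params(name): a dict with "K" (3x3 intrinsics, pixels), "k1" (the pictures are not rectified: a ray, as slopes to the right and down, at radius r is drawn at 1 + k1 r^2 times it, then the intrinsics apply), "R" (3x3) and "t" (3): a world point X has camera coordinates R X + t; the wrist camera has in their place "hand_eye" (4x4, takes a point from camera to tool coordinates, whose origin is the TCP and whose axes are the tool frame's). Camera axes: x right, y down, z forward; pixel columns grow to the right and rows downward; lengths in m; the calibration is good to about 2 mm. A picture is of the moment at which its call begins: read the wrist's pose just before it. camera_params takes no time and is no camera call.
- bot.hand_in(): hands the job in, once; it reports no verdict.
Trained networks look in the newest picture that a camera, given by its name, has taken for a name from the list of things; names that differ only in an ending like _2 or _b are one class to them, and where a whole thing is asked for, a point or a joint stands for the part that bears it (a point fixed in the world has none). Each returns a list of dicts, best first, with "score" (0 to 1); they miss things now and then, are a little off and sometimes report something else, mostly with a low value. They report only what shows in the picture. A call takes as long as a camera call.
- bot.search_frame(camera, target): "extent" ([left, top, right, bottom] in pixels, round what is visible of it).
- bot.cut_out(camera, target): "pixels" (420x560 bool, what is visible of it) and "extent" ([left, top, right, bottom] in pixels, round what is visible of it).
- bot.place_of(camera, target): "xy" ([column, row] in pixels: a listed point, or the origin of a listed thing).
The state is a dict: "t": time; "q": joint angles; "joint_vel": joint speeds; "joint_torque": joint torques, N m; "eef_pos": TCP position; "tool_rot": TCP orientation; "contact_force": force on the tool from outside, world axes, zero at the start; "torque": the same for the moment, N m; "gripper_width": opening from 0.0 (shut) to 1.0 (fully open).
Only numpy, scipy, OpenCV 4.12 (cv2) and the standard library are available. Lean on these libraries where they do the work, as an engineer would, in place of code of your own. Each camera call takes 0.05 s, during which the arm holds its last target. There are 200 camera calls.

TASK

Put the basting sauce on to warm, using only the fingertips: nothing is gripped or lifted. First push the small red lidded pot by its side across the glass of the electric warming plate until its foot stands wholly inside the outer white ring. Then roll the knurled heat wheel by fingertip friction until it clicks in with its red index bar at the fourth of the five marks (the orange one, one short of the hottest, which lies farthest from the robot), and only after that press down the far half of the red rocker switch so that it stays on. Leave the salt shaker, spice jar and wooden spoon where they are.

Things in the scene. Friction and masses are not known exactly. Their poses are not given: they have to be found in the camera images.
- hotplate: electric warming plate, 300 mm deep (its x), 416 mm wide (its y), fixed during the run, shifted and turned up to 0.22 rad between runs. Origin on the worktop below it; x away from the robot, y left, z up. Black glass, 54 mm up, from x = -0.146 to 0.146 and y = -0.130 to 0.146; control strip, 50.5 mm up, y = -0.136 to -0.244, with the rocker nearer to the robot and the wheel farther off
- ring (a point): centre of the printed ring, on the glass (at x 0.050, y 0.010, z 0.054 of the warming plate; same axes). Outer white circle 120 mm in diameter, inner grey circle 92 mm
- pot: small red iron sauce pot, lid on, brass lid knob; loose, 0.45 to 0.8 kg, on the glass on the robot's side of the ring. Foot 80 mm in diameter, side 92 mm from 20 to 44 mm up, lid rim 95 mm at 44 to 48 mm, knob top at 77 mm. Ears at its +y and -y (left and right) reach 59 mm from its axis, 36 mm up. Origin at the centre of its underside. Slides under a push of 2 to 8 N
- wheel_top (a point): highest point of the knurled grey heat wheel, 60 mm in diameter, 22 mm wide, level axle along the plate's y, 30 mm below this point. It stands 18 mm out of its slot, 68 mm above the worktop. A fingertip pressed on top and drawn along the plate's x rolls it (friction about 1.3). Pressed, it yields on a spring (2 N, then 2 N per mm, up to 5 mm; this point goes with it) and rises again
- wheel (a joint): heat wheel angle, rad; grows as its top is pushed away from the robot (plate's +x), 30 mm of rim a rad. A spring plunger holds it in notches at 0, 0.45, 0.90, 1.35, 1.80 (13.5 mm of rim apart); let go between, it falls into the nearer one; about 2.5 N at the rim carries it over. Red index bar: on top at 0.90, at the orange fourth mark at 1.35. Starts in one of the first three
- rocker_far (a point): middle of the far half of the red rocker switch, on its upper face, 18 mm from the rocker's axle (moves with the rocker). The rocker is 46 mm long (plate's x) and 26 mm wide. Off, this point is 13 mm above the control strip; on, about 7 mm
- rocker (a joint): angle of the rocker in rad: 0 = off (near half down), 0.30 = fully on (far half pressed down to its stop). About 1 N on the far end turns it; it stays where it is left
- salt: glass salt shaker with a grey top, 44 mm across, 90 mm tall, standing to the right of the warming plate; origin under its foot
- spice: spice jar with a yellow-brown lid, 42 mm across, 106 mm tall, standing to the right of the warming plate, farther back; origin under its foot
- spoon: wooden basting spoon, 297x50x16 mm, lying to the left of the warming plate; origin at the centre of its underside, x along its length

How it is judged:
On the way, in this order (a step that is already met when the one before it is completed fails the run):
1. the pot stands inside the ring, let go (horizontal distance between pot and ring below 0.02 m and linear speed of pot below 0.02 m/s and contact force between the arm and pot below 0.1 N), for 0.2 s.
2. the heat wheel stands in its fourth notch, let go (horizontal distance between pot and ring below 0.02 m and value of joint wheel between 1.2 and 1.5 rad and contact force between the arm and wheel below 0.1 N), for 0.2 s.
3. the rocker is fully on (value of joint rocker above 0.25 rad), for 0.1 s.
At the end, for the whole second after the job is handed in: The pot stands upright and at rest on the glass with its axis within 20 mm of the ring's centre (foot inside the outer ring), the heat wheel rests in its fourth notch (1.20 to 1.50 rad), and the rocker is on (beyond 0.25 rad) (horizontal distance between pot and ring below 0.02 m and angle between pot's own z axis and vertical below 0.1 rad and linear speed of pot below 0.01 m/s and z of pot in the frame of ring below 0.004 m and value of joint wheel between 1.2 and 1.5 rad and value of joint rocker above 0.25 rad); the robot touches nothing.
It fails at once if the rocker is switched on while the pot is not in the ring or the wheel is not in its fourth notch (value of joint rocker above 0.15 rad and (not (horizontal distance between pot and ring below 0.02 m) or not (value of joint wheel above 1.2 rad) or not (value of joint wheel below 1.5 rad))).
It fails at once if the pot is lifted off the glass (z of pot in the frame of ring above 0.008 m).
It fails at once if the pot is tipped (angle between pot's own z axis and vertical above 0.25 rad).
It fails at once if the pot is pushed off the glass (z of pot in the frame of ring below -0.01 m).
It fails at once if the salt shaker, spice jar or spoon is moved or lifted (distance of any of salt, spice, spoon from where it was at the start of the episode above 0.025 m).
It also fails if it takes over 72 s, if anything falls off the work surface, if the arm or the gripper's body presses on something with over 40 N, if the wrist force passes 120 N, or if a joint passes its speed limit or range.

## Working session

There is one attempt and no reset: what is moved stays moved. The work goes in short steps, Python scripts to look and compute and a shell command to move; the robot and the scene stay as the last step left them, time stands still between calls to the robot, and variables do not carry over. Pictures are saved under pics/ and viewed, about 8 in all and at most 12, crops included, and the job is handed in when it is done.

```bash
mkdir -p pics
cat > h.py <<'E'
import numpy as np, cv2
from station import bot
from scipy.spatial.transform import Rotation as Rn
def Rt(o): w,x,y,z=o["tool_rot"]; return Rn.from_quat([x,y,z,w]).as_matrix()
def cam(c,o=None):
    p=bot.camera_params(c)
    if "R" in p: return p["K"],p["k1"],np.array(p["R"]),np.array(p["t"])
    o=o or bot.get_obs(); H=np.eye(4);H[:3,:3]=Rt(o);H[:3,3]=o["eef_pos"]
    M=np.linalg.inv(H@np.array(p["hand_eye"])); return p["K"],p["k1"],M[:3,:3],M[:3,3]
def proj(C,X):
    K,k1,R,t=C; c=np.atleast_2d(X)@R.T+t; s=c[:,:2]/c[:,2:]; s=s*(1+k1*(s**2).sum(1,keepdims=True)); K=np.array(K)
    return s*[K[0,0],K[1,1]]+K[:2,2]
def back(C,px,z):
    K,k1,R,t=C;K=np.array(K); d=(np.array(px,float)-K[:2,2])/[K[0,0],K[1,1]]; s=d.copy()
    for _ in range(20): s=d/(1+k1*(s@s))
    r=R.T@np.append(s,1); o=-R.T@t; return o+r*(z-o[2])/r[2]
E
python3 - <<'E'
from h import *
o=bot.get_obs();print(o["t"],o["eef_pos"],Rt(o).round(3).tolist(),o["contact_force"])
Z=dict(hotplate=0,ring=.054,pot=.054,wheel_top=.068,rocker_far=.0635,salt=0,spice=0,spoon=0)
for c in("top","side"):
    im=bot.read_camera(c);cv2.imwrite(f"pics/{c}0.png",im);C=cam(c)
    print(c,(-C[2].T@C[3]).round(3))
    for n in Z:
        r=bot.place_of(c,n)
        for d in r[:2]: print(n,round(d["score"],2),np.round(d["xy"],1),back(C,d["xy"],Z[n]).round(4))
E
```

```text
0.0 [ 0.26248068 -0.62122968  0.2303012 ] [[-0.921, -0.001, 0.389], [-0.389, 0.002, -0.921], [0.0, -1.0, -0.002]] [-0.63202954  0.4963827   0.01839105]
top [ 0.292 -0.022  1.195]
hotplate 0.8 [268.9 213.9] [0.5258 0.0138 0.    ]
ring 0.68 [262.6 193. ] [0.5726 0.0297 0.054 ]
pot 0.97 [261.  228.5] [0.4758 0.0327 0.054 ]
wheel_top 0.48 [342.8 196.6] [ 0.5601 -0.1847  0.068 ]
rocker_far 0.7 [342.6 231.4] [ 0.4672 -0.1823  0.0635]
salt 0.63 [394.6 246.8] [ 0.4341 -0.3348  0.    ]
spice 0.69 [396.2 204.7] [ 0.5534 -0.3455  0.    ]
spoon 0.75 [194.5 238.2] [0.4564 0.2192 0.    ]
side [ 0.538 -1.006  0.519]
hotplate 0.72 [263.3 221.8] [0.5261 0.0266 0.    ]
ring 0.78 [283.3 203.3] [0.5774 0.0251 0.054 ]
pot 0.63 [247.2 202.7] [0.4849 0.028  0.054 ]
wheel_top 0.64 [280.7 235.9] [ 0.5655 -0.1757  0.068 ]
rocker_far 0.48 [236.6 235.7] [ 0.4707 -0.1669  0.0635]
spice 0.72 [280.6 308.7] [ 0.5624 -0.3366  0.    ]
```

Run:
```python
import cv2
a=cv2.imread("pics/top0.png")[150:290,150:430];b=cv2.imread("pics/side0.png")[130:330,130:430]
cv2.imwrite("pics/v1.png",cv2.resize(a,(800,400),interpolation=3));cv2.imwrite("pics/v2.png",cv2.resize(b,(800,533),interpolation=3))
```

```text
(no output)
```

View pics/v1.png

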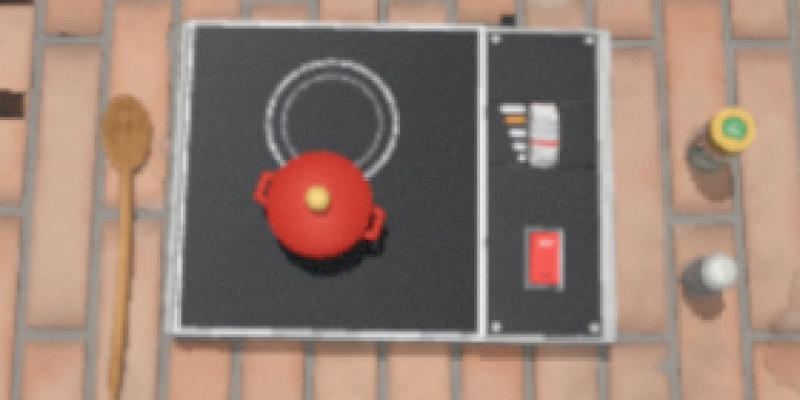

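View pics/v2.png

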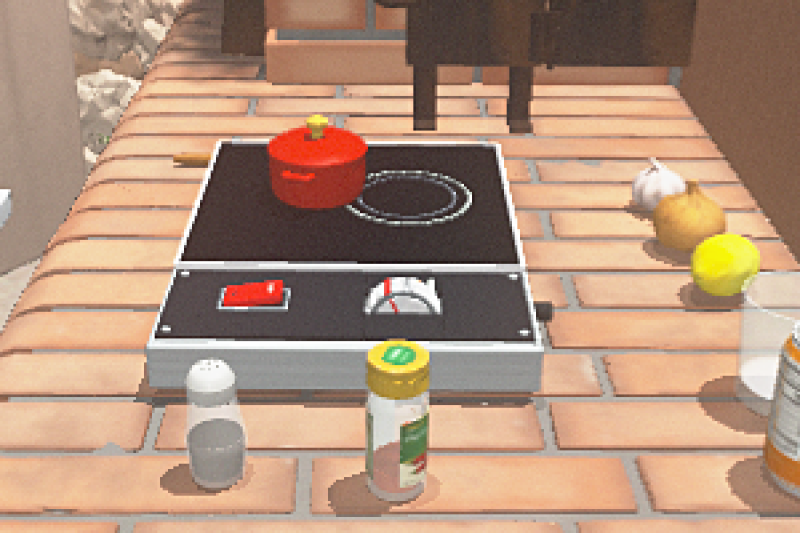

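Top view: pot at (318,205) in the crop, ring at (332,122), rocker at (545,258), and wheel at (543,135) with its red bar near the second mark. The side view agrees. Next I fit the plate pose and plan a closer wrist view.

```bash
cat >> h.py <<'E'
def rel(p,R,o=None,cmd=None):
    "tool-frame shift and rotvec(deg) from now to world pose"
    o=o or bot.get_obs(); A=Rt(o)
    return (A.T@(np.array(p)-o["eef_pos"])).round(4), np.degrees(Rn.from_matrix(A.T@R).as_rotvec()).round(2)
def down(yaw=0,tilt=0):
    "x of tool = -(cos,sin yaw); tilt deg>0: fingertips lean forward (+x)"
    R=np.array([[-1,0,0],[0,0,-1],[0,-1,0]],float)
    return Rn.from_euler("z",yaw).as_matrix()@Rn.from_euler("y",-tilt,degrees=True).as_matrix()@R
E
python3 - <<'E'
from h import *
C=cam("top")
v=np.array([[192,27],[480,29],[180,328],[478,332]])*.35+[150,150]-.3
W=np.array([back(C,p,.054)[:2] for p in v]);M=np.array([[.146,.146],[.146,-.13],[-.146,.146],[-.146,-.13]])
print(W.round(3).tolist())
a=M-M.mean(0);b=W-W.mean(0);th=np.arctan2((a[:,0]*b[:,1]-a[:,1]*b[:,0]).sum(),(a*b).sum())
r=Rn.from_euler("z",th).as_matrix()[:2,:2];t=W.mean(0)-r@M.mean(0);print("yaw",th,"t",t,"ring",r@[.05,.01]+t)
print((M@r.T+t-W).round(4).tolist())
print(np.array(bot.camera_params("wrist")["hand_eye"]).round(3).tolist(),bot.camera_params("wrist")["K"][0][0])
print(down(0,10).round(2).tolist())
print(rel([.47,-.06,.33],down(th)))
E
```

```text
[[0.668, 0.157], [0.667, -0.12], [0.38, 0.158], [0.378, -0.114]]
yaw -0.00916805372184481 t [0.52314353 0.01186317] ring [0.5732331  0.02140435]
[[0.0024, -0.0003], [0.0009, 0.0009], [-0.0017, 0.0016], [-0.0017, -0.0023]]
[[-0.0, 0.961, 0.278, -0.071], [0.001, -0.278, 0.961, -0.141], [1.0, 0.0, -0.001, 0.0], [0.0, 0.0, 0.0, 1.0]] 364.79506470530674
[[-0.98, 0.17, 0.0], [0.0, 0.0, -1.0], [-0.17, -0.98, 0.0]]
(array([-0.4096, -0.0987, -0.4368]), array([-0.  , 23.43, -0.  ]))
```

```bash
python3 -m crank '[{"linear":[-0.06,-0.099,-0.06],"dr":[0,6,0],"hand":0.2},{"linear":[-0.09,-0.099,-0.09],"dr":[0,12,0],"hand":0.2},{"linear":[-0.12,-0.099,-0.12],"dr":[0,18,0],"hand":0.2},{"linear":[-0.15,-0.099,-0.15],"dr":[0,23,0],"hand":0.2},{"linear":[-0.18,-0.099,-0.18],"dr":[0,23,0],"hand":0.2},{"linear":[-0.205,-0.099,-0.21],"dr":[0,23,0],"hand":0.2},{"linear":[-0.23,-0.099,-0.24],"dr":[0,23,0],"hand":0.2},{"linear":[-0.255,-0.099,-0.27],"dr":[0,23,0],"hand":0.2},{"linear":[-0.28,-0.099,-0.3],"dr":[0,23,0],"hand":0.2},{"linear":[-0.3,-0.099,-0.33],"dr":[0,23,0],"hand":0.2}]'; python3 -c "
from h import *
print(rel([.47,-.06,.33],down(-.01)))"
```

```text
t: 1.73
eef_pos: [0.3963, -0.2538, 0.3299]
tool_rot: [0.0, -0.001, -0.707, 0.707]
contact_force: [1.5, 0.1, 0.7]
gripper_width: 0.597
(array([-0.0734, -0.0002, -0.1939]), array([-0.04,  0.48, -0.07]))
```

```bash
python3 -m crank '[{"linear":[-0.014,0,-0.038],"dr":[0,0,0],"hand":0.2},{"linear":[-0.028,0,-0.076],"dr":[0,0,0],"hand":0.2},{"linear":[-0.042,0,-0.114],"dr":[0,0,0],"hand":0.2},{"linear":[-0.056,0,-0.152],"dr":[0,0,0],"hand":0.2},{"linear":[-0.073,0,-0.194],"dr":[0,0,0],"hand":0.2},{"linear":[-0.073,0,-0.194],"dr":[0,0,0],"hand":0.2},{"linear":[-0.073,0,-0.194],"dr":[0,0,0],"hand":0.2}]'
python3 - <<'E'
from h import *
C=cam("wrist");im=bot.read_camera("wrist");cv2.imwrite("pics/w1.png",im)
Z=dict(hotplate=0,ring=.054,pot=.054,wheel_top=.068,rocker_far=.0635)
for n in Z:
    for d in bot.place_of("wrist",n)[:2]: print(n,round(d["score"],2),np.round(d["xy"],1),back(C,d["xy"],Z[n]).round(4))
E
```

```text
t: 2.32
eef_pos: [0.4698, -0.0588, 0.3296]
tool_rot: [0.002, -0.001, 0.707, -0.707]
contact_force: [0.1, -0.2, -0.1]
gripper_width: 0.601
hotplate 0.66 [223.5 119.8] [0.5247 0.0117 0.    ]
ring 0.95 [207.2  74.4] [0.5747 0.0198 0.054 ]
pot 0.59 [202.7 154.9] [0.4874 0.0288 0.054 ]
wheel_top 0.96 [395.5  82.6] [ 0.5667 -0.181   0.068 ]
rocker_far 0.69 [382.9 178.2] [ 0.4633 -0.1767  0.0635]
```

View pics/w1.png

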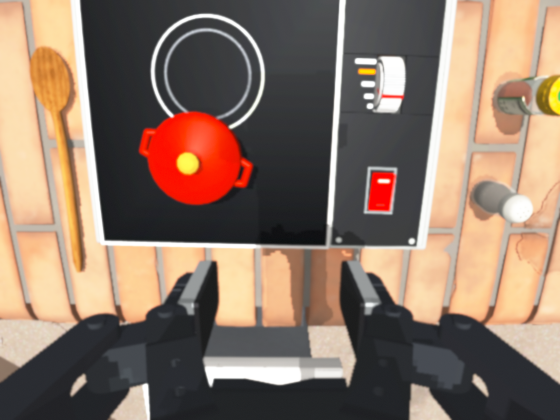

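Wrist view: pot at about (195,158), ring centre (208,73), and wheel at (391,84) with its red bar at (391,97), level with the second mark (0.45). So it needs two notches. Refining the pot and plate.

Run:
```python
from h import *
C=cam("wrist")
print("knob",back(C,[188,162],.054+.075)); 
im=cv2.imread("pics/w1.png");h=cv2.cvtColor(im,cv2.COLOR_BGR2HSV)
m=((h[...,1]>150)&((h[...,0]<12)|(h[...,0]>170))&(h[...,2]>90)).astype(np.uint8);m[:,300:]=0;m[:100]=0;m[230:]=0
m=cv2.morphologyEx(m,cv2.MORPH_OPEN,cv2.getStructuringElement(2,(31,31)))
x,y,w,hh=cv2.boundingRect(m);print("pot disc",x,y,w,hh,"centre at z lid",back(C,[x+w/2-.5,y+hh/2-.5],.054+.045))
for p in([342,2],[330,243]):print("sep",back(C,p,.054))
for p in([75,2],[100,240],[326,245]):print("left/corner",back(C,p,.054))
# ring: fit white circle
g=cv2.cvtColor(im,cv2.COLOR_BGR2GRAY);pts=[]
for X in(.5747,):
  for a in np.linspace(-1.9,1.9,80):
    rr=np.linspace(.053,.067,60);c=np.array([.5747,.0205])
    P=proj(C,np.c_[c[0]+rr*np.cos(a),c[1]+rr*np.sin(a),0*rr+.054]).astype(np.float32)
    s=cv2.remap(g,P[:,0].reshape(-1,1),P[:,1].reshape(-1,1),1).ravel().astype(float)
    if s.max()>150:
      k=(s*(s>120))@rr/(s*(s>120)).sum();pts.append(c+k*np.array([np.cos(a),np.sin(a)]))
pts=np.array(pts);A=np.c_[2*pts,np.ones(len(pts))];s=np.linalg.lstsq(A,(pts**2).sum(1),rcond=None)[0];print("ring",s[:2],np.sqrt(s[2]+s[:2]@s[:2]),len(pts))
p=np.array([.484,.0295]);d=s[:2]-p;u=d/np.hypot(*d);print(d,np.arctan2(d[1],d[0]))
```

```text
knob [0.48986405 0.02233155 0.129     ]
pot disc 140 111 102 94 centre at z lid [0.4900627 0.0269824 0.099    ]
sep [ 0.64532618 -0.12947242  0.054     ]
sep [ 0.37890136 -0.12520405  0.054     ]
left/corner [0.65018539 0.15104373 0.054     ]
left/corner [0.3835618  0.15801079 0.054     ]
left/corner [ 0.37631492 -0.12039542  0.054     ]
ring [0.57455657 0.01524641] 0.05901412652345755 80
[ 0.09055657 -0.01425359] -0.1561190203452895
```

```bash
python3 -c "
from h import *
o=bot.get_obs()
print(rel([.422,.028,.20],down(-.083,10),o));print(rel([.422,.028,.075],down(-.083,10),o))"
```

```text
(array([ 0.0471,  0.1293, -0.0913]), array([ 0.37,  4.49, 10.  ]))
(array([ 0.0471,  0.2543, -0.0913]), array([ 0.37,  4.49, 10.  ]))
```

```bash
python3 -m crank '[{"linear":[0.01,0.025,-0.02],"dr":[0,2,4],"hand":0.2},{"linear":[0.02,0.05,-0.04],"dr":[0.3,4.5,10],"hand":0.2},{"linear":[0.03,0.08,-0.06],"dr":[0.3,4.5,10],"hand":0.2},{"linear":[0.04,0.105,-0.08],"dr":[0.3,4.5,10],"hand":0.2},{"linear":[0.047,0.13,-0.091],"dr":[0.3,4.5,10],"hand":0.2},{"linear":[0.047,0.15,-0.091],"dr":[0.3,4.5,10],"hand":0.2},{"linear":[0.047,0.15,-0.091],"dr":[0.3,4.5,10],"hand":0.2},{"linear":[0.047,0.15,-0.091],"dr":[0.3,4.5,10],"hand":0.2}]'
python3 - <<'E'
from h import *
o=bot.get_obs();print(rel([.422,.028,.075],down(-.083,10),o),o["q"])
C=cam("wrist");im=bot.read_camera("wrist");cv2.imwrite("pics/w2.png",im)
for n,z in(("pot",.054),("ring",.054)):
    for d in bot.place_of("wrist",n)[:1]: print(n,round(d["score"],2),np.round(d["xy"],1),back(C,d["xy"],z).round(4))
E
```

```text
t: 3.28
eef_pos: [0.4218, 0.0284, 0.1791]
tool_rot: [-0.032, -0.09, -0.702, 0.706]
contact_force: [0.7, -0.2, 0.7]
gripper_width: 0.601
(array([0.0177, 0.1026, 0.0005]), array([0.09, 0.08, 0.1 ])) [ 0.19809073  0.06735909 -0.4670727   2.27089337  0.14459565  0.65232762
 -2.02584216]
pot 0.61 [272.5 142. ] [0.4896 0.0281 0.054 ]
ring 0.82 [276.4  27.4] [0.5724 0.0184 0.054 ]
```

View pics/w2.png

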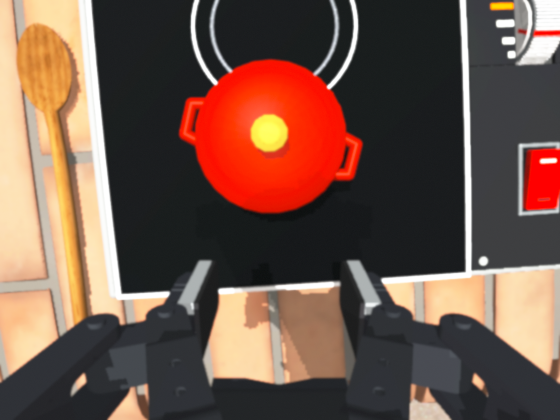

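Fingers straddle the pot's axis (pot disc (270,137), fingers at 205 and 355), with the ring centre at (276,27).

Run:
```python
from h import *
o=bot.get_obs();C=cam("wrist",o)
print(back(C,[270,132],.129),back(C,[271,136],.1))
p=np.array([.489,.0275]);u=np.array([np.cos(-.11),np.sin(-.11)])
s=p-.067*u
print(s,rel([*s,.0745],down(-.11,10),o)); f=np.array([.573,.018])-.060*u
print(f,rel([*f,.0745],down(-.11,10),o))
```

```text
[0.49127329 0.02842843 0.129     ] [0.4920162  0.02851376 0.1       ]
[0.42240494 0.03485515] (array([ 0.0204,  0.1044, -0.0058]), array([ 0.4 ,  1.56, -0.15]))
[0.51336263 0.0245867 ] (array([-0.0696,  0.1205, -0.003 ]), array([ 0.4 ,  1.56, -0.15]))
```

```bash
python3 -m crank '[{"linear":[0.006,0.025,-0.006],"dr":[0.4,1.5,0],"hand":0.2},{"linear":[0.012,0.05,-0.006],"dr":[0.4,1.5,0],"hand":0.2},{"linear":[0.016,0.075,-0.006],"dr":[0.4,1.5,0],"hand":0.2},{"linear":[0.019,0.095,-0.006],"dr":[0.4,1.5,0],"hand":0.2},{"linear":[0.02,0.104,-0.006],"dr":[0.4,1.5,0],"hand":0.2},{"linear":[0.02,0.104,-0.006],"dr":[0.4,1.5,0],"hand":0.2},{"linear":[0.02,0.104,-0.006],"dr":[0.4,1.5,0],"hand":0.2}]'
python3 - <<'E'
from h import *
o=bot.get_obs();u=np.array([np.cos(-.11),np.sin(-.11)])
for d in(.02,.04,.09):print(d,rel([*(o["eef_pos"][:2]+d*u),.0745],down(-.11,10),o))
E
```

```text
t: 4.02
eef_pos: [0.4221, 0.0353, 0.0742]
tool_rot: [-0.024, -0.1, -0.7, 0.707]
contact_force: [-0.1, 0.6, 0.9]
gripper_width: 0.602
0.02 (array([-0.0198,  0.0032,  0.    ]), array([-0.02,  0.12, -0.06]))
0.04 (array([-0.0394,  0.0066,  0.0001]), array([-0.02,  0.12, -0.06]))
0.09 (array([-0.0887,  0.0154,  0.0002]), array([-0.02,  0.12, -0.06]))
```

```bash
python3 -m crank '[{"linear":[-0.006,0.001,0],"dr":[0,0,0],"hand":0.2},{"linear":[-0.012,0.002,0],"dr":[0,0,0],"hand":0.2},{"linear":[-0.018,0.003,0],"dr":[0,0,0],"hand":0.2},{"linear":[-0.024,0.004,0],"dr":[0,0,0],"hand":0.2},{"linear":[-0.03,0.005,0],"dr":[0,0,0],"hand":0.2},{"linear":[-0.036,0.006,0],"dr":[0,0,0],"hand":0.2},{"linear":[-0.042,0.007,0],"dr":[0,0,0],"hand":0.2},{"linear":[-0.048,0.008,0],"dr":[0,0,0],"hand":0.2},{"linear":[-0.054,0.009,0],"dr":[0,0,0],"hand":0.2}]'
python3 - <<'E'
from h import *
o=bot.get_obs();C=cam("wrist",o);im=bot.read_camera("wrist");cv2.imwrite("pics/w3.png",im)
for c in("wrist","top"):
  C=cam(c,o)
  if c=="top":bot.read_camera("top")
  for n,z in(("pot",.054),("ring",.054)):
    for d in bot.place_of(c,n)[:1]: print(c,n,round(d["score"],2),np.round(d["xy"],1),back(C,d["xy"],z).round(4))
E
```

```text
t: 4.77
eef_pos: [0.4731, 0.0291, 0.0735]
tool_rot: [-0.022, -0.098, -0.699, 0.708]
contact_force: [-10.6, 0.7, 7.9]
gripper_width: 0.602
wrist pot 0.58 [280.1 171.6] [0.5183 0.0239 0.054 ]
wrist ring 0.52 [280.6 169.1] [0.5194 0.0236 0.054 ]
top pot 0.72 [262.2 214.4] [0.5138 0.03   0.054 ]
top ring 0.81 [264.4 192.2] [0.5749 0.0249 0.054 ]
```

View pics/w3.png

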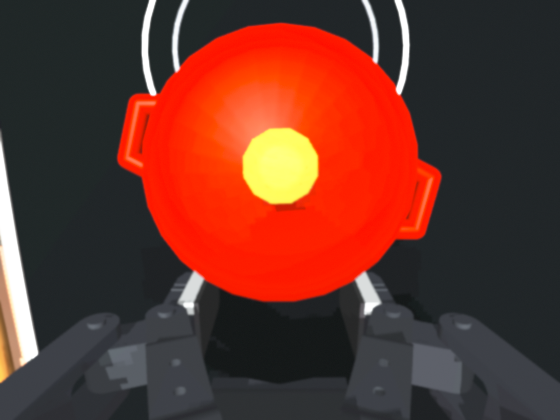

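Run:
```python
from h import *
o=bot.get_obs();C=cam("wrist",o)
k=back(C,[281,164],.131);l=back(C,[280,162],.1);print(k,l)
P=np.c_[np.array([.5735,.0175])+.06*np.array([[np.cos(a),np.sin(a)] for a in(1.2,.9,-.9,-1.2)]),[.054]*4]
print(proj(C,P).round(0).tolist())
for p in([147,40],[407,40],[400,90],[152,88]):print(back(C,p,.054).round(4))
for r in([.5745,.016],):print(rel([*(o["eef_pos"][:2]+np.array(r)-k[:2]),.0745],down(-.11,10),o))
```

```text
[0.52223447 0.0238221  0.131     ] [0.52358026 0.02381255 0.1       ]
[[155.0, 20.0], [170.0, -17.0], [376.0, -40.0], [399.0, -7.0]]
[0.5868 0.078  0.054 ]
[ 0.574  -0.0403  0.054 ]
[ 0.5518 -0.0351  0.054 ]
[0.565  0.0785 0.054 ]
(array([-0.0521,  0.0085,  0.0021]), array([-0.05,  0.13,  0.05]))
```

Pot is centred between the fingers (knob (281,164)), with about 52 mm left along the same line.

```bash
python3 -m crank '[{"linear":[-0.006,0.001,0],"dr":[0,0,0],"hand":0.2},{"linear":[-0.012,0.002,0],"dr":[0,0,0],"hand":0.2},{"linear":[-0.018,0.003,0],"dr":[0,0,0],"hand":0.2},{"linear":[-0.024,0.004,0],"dr":[0,0,0],"hand":0.2},{"linear":[-0.03,0.005,0],"dr":[0,0,0],"hand":0.2},{"linear":[-0.036,0.006,0],"dr":[0,0,0],"hand":0.2},{"linear":[-0.041,0.007,0.001],"dr":[0,0,0],"hand":0.2},{"linear":[-0.045,0.0075,0.001],"dr":[0,0,0],"hand":0.2},{"linear":[-0.048,0.008,0.001],"dr":[0,0,0],"hand":0.2},{"linear":[-0.05,0.008,0.001],"dr":[0,0,0],"hand":0.2}]'
python3 - <<'E'
from h import *
o=bot.get_obs();im=bot.read_camera("top")
C=cam("top",o)
for n,z in(("pot",.054),("ring",.054)):
    for d in bot.place_of("top",n)[:1]: print(n,round(d["score"],2),np.round(d["xy"],1),back(C,d["xy"],z).round(4))
print(o["eef_pos"])
E
```

```text
t: 5.9
eef_pos: [0.5261, 0.0231, 0.0747]
tool_rot: [-0.024, -0.099, -0.7, 0.707]
contact_force: [-3.9, 0.9, -1.8]
gripper_width: 0.6
pot 0.75 [263.6 194.5] [0.5685 0.027  0.054 ]
[0.52605116 0.0230526  0.07465872]
```

```bash
python3 -m crank '[{"linear":[0.01,-0.002,0],"dr":[0,0,0],"hand":0.2},{"linear":[0.03,-0.005,0],"dr":[0,0,0],"hand":0.2},{"linear":[0.05,-0.008,0],"dr":[0,0,0],"hand":0.2},{"linear":[0.06,-0.03,0],"dr":[0,0,0],"hand":-0.2},{"linear":[0.06,-0.06,0.03],"dr":[0,0,-5],"hand":-0.6},{"linear":[0.06,-0.09,0.06],"dr":[0,0,-10],"hand":-1},{"linear":[0.06,-0.12,0.09],"dr":[0,0,-10],"hand":-1},{"linear":[0.05,-0.14,0.12],"dr":[0,0,-10],"hand":-1},{"linear":[0.04,-0.15,0.14],"dr":[0,0,-10],"hand":-1},{"linear":[0.04,-0.15,0.14],"dr":[0,0,-10],"hand":-1}]'
python3 - <<'E'
from h import *
bot.read_camera("wrist");o=bot.get_obs();im=bot.read_camera("wrist");cv2.imwrite("pics/w4.png",im)
C=cam("wrist",o);print(o["eef_pos"],o["gripper_width"])
for n,z in(("pot",.054),("ring",.054),("wheel_top",.068),("rocker_far",.0635)):
    for d in bot.place_of("wrist",n)[:1]: print(n,round(d["score"],2),np.round(d["xy"],1),back(C,d["xy"],z).round(4))
E
```

```text
t: 6.88
eef_pos: [0.4487, -0.1149, 0.2198]
tool_rot: [0.037, -0.044, -0.704, 0.708]
contact_force: [1.1, 0.9, -1.0]
gripper_width: 0.002
[ 0.44749466 -0.11191132  0.21803656] -0.003005396020380326
pot 0.75 [100.7  58.3] [0.5733 0.0163 0.054 ]
wheel_top 0.95 [351.3  31.8] [ 0.5667 -0.1794  0.068 ]
rocker_far 0.78 [354.9 166.1] [ 0.4655 -0.1766  0.0635]
```

View pics/w4.png

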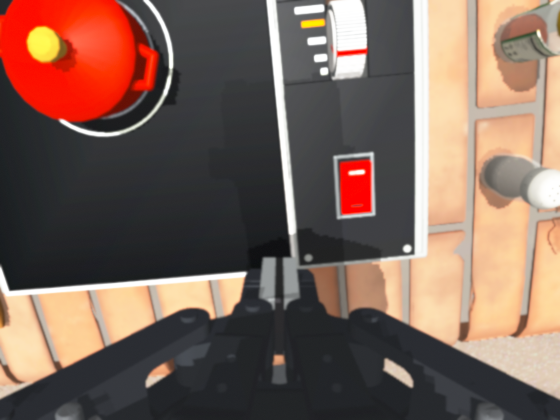

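The pot's foot stands inside the ring (ring rim visible round it, disc (72,55)). The wheel bar at (351,52) is about 14 mm short of top, so 0.45. Now the wheel.

Run:
```python
from h import *
o=bot.get_obs()
print(rel([.5525,-.1795,.085],down(-.02),o))
```

```text
(array([-0.1143,  0.13  ,  0.0603]), array([-0.03, -4.86,  0.05]))
```

```bash
python3 -m crank '[{"linear":[-0.03,0.02,0.02],"dr":[0,-2,0],"hand":-1},{"linear":[-0.055,0.04,0.035],"dr":[0,-4.9,0],"hand":-1},{"linear":[-0.08,0.06,0.05],"dr":[0,-4.9,0],"hand":-1},{"linear":[-0.1,0.08,0.06],"dr":[0,-4.9,0],"hand":-1},{"linear":[-0.114,0.1,0.06],"dr":[0,-4.9,0],"hand":-1},{"linear":[-0.114,0.12,0.06],"dr":[0,-4.9,0],"hand":-1},{"linear":[-0.114,0.13,0.06],"dr":[0,-4.9,0],"hand":-1},{"linear":[-0.114,0.13,0.06],"dr":[0,-4.9,0],"hand":-1}]'
python3 - <<'E'
from h import *
o=bot.get_obs();print(o["eef_pos"],o["contact_force"],rel([.5525,-.1793,.066],down(-.02),o),rel([.5795,-.1798,.066],down(-.02),o))
im=bot.read_camera("side");cv2.imwrite("pics/s2.png",cv2.resize(im[120:300,150:390],(800,600),interpolation=3))
E
```

```text
t: 7.85
eef_pos: [0.5505, -0.1791, 0.0827]
tool_rot: [-0.009, 0.005, 0.708, -0.707]
contact_force: [-0.0, 1.5, -0.8]
gripper_width: -0.003
[ 0.5504845  -0.1791121   0.08269302] [-0.00965564  1.52040084 -0.80999903] (array([-0.0021,  0.0167,  0.0002]), array([0.07, 0.02, 0.33])) (array([-0.0291,  0.0165,  0.0001]), array([0.07, 0.02, 0.33]))
```

View pics/s2.png

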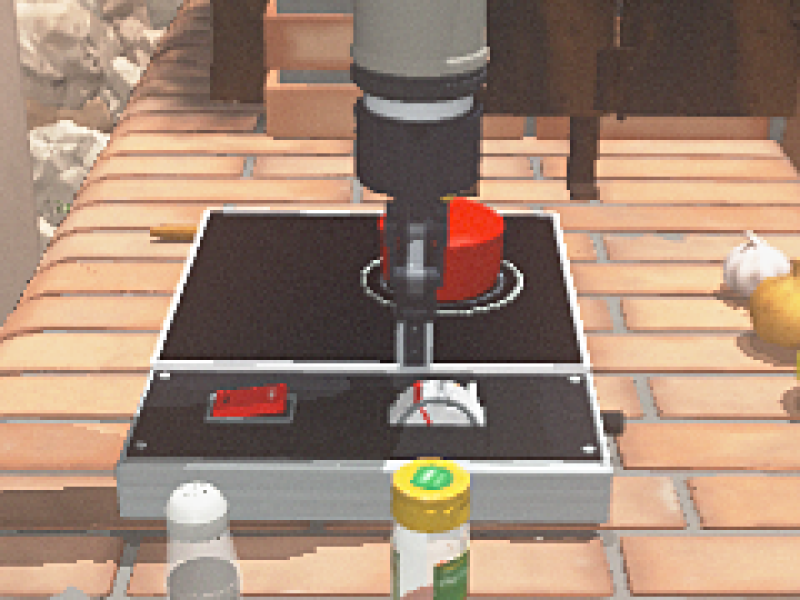

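Side view: the pot is central in the ring, and the fingertip at (415,365) is over the near side of the wheel top (bar at (420,400)). Press and draw 27 mm.

```bash
python3 -m crank '[{"linear":[-0.002,0.008,0],"dr":[0,0,0],"hand":-1},{"linear":[-0.002,0.014,0],"dr":[0,0,0],"hand":-1},{"linear":[-0.002,0.018,0],"dr":[0,0,0],"hand":-1},{"linear":[-0.002,0.018,0],"dr":[0,0,0],"hand":-1}]'; python3 -m crank '[{"linear":[-0.003,0,0],"dr":[0,0,0],"hand":-1},{"linear":[-0.006,0,0],"dr":[0,0,0],"hand":-1},{"linear":[-0.009,0,0],"dr":[0,0,0],"hand":-1},{"linear":[-0.012,0,0],"dr":[0,0,0],"hand":-1},{"linear":[-0.015,0,0],"dr":[0,0,0],"hand":-1},{"linear":[-0.018,0,0],"dr":[0,0,0],"hand":-1},{"linear":[-0.021,0,0],"dr":[0,0,0],"hand":-1},{"linear":[-0.024,0,0],"dr":[0,0,0],"hand":-1},{"linear":[-0.027,0,0],"dr":[0,0,0],"hand":-1},{"linear":[-0.027,0,0],"dr":[0,0,0],"hand":-1}]'
```

```text
t: 8.23
eef_pos: [0.5547, -0.1809, 0.0676]
tool_rot: [0.008, -0.008, -0.707, 0.707]
contact_force: [0.5, -0.1, 1.9]
gripper_width: 0.002
t: 9.07
eef_pos: [0.5827, -0.1814, 0.0678]
tool_rot: [0.007, -0.008, -0.707, 0.707]
contact_force: [0.2, 0.4, 1.1]
gripper_width: -0.002
```

Contact was too light (1–2 N). Lift and look.

```bash
python3 -m crank '[{"linear":[0,-0.02,0],"dr":[0,0,0],"hand":-1},{"linear":[0.015,-0.03,0],"dr":[0,0,0],"hand":-1},{"linear":[0.027,-0.03,0],"dr":[0,0,0],"hand":-1},{"linear":[0.027,-0.03,0],"dr":[0,0,0],"hand":-1}]'
python3 - <<'E'
from h import *
o=bot.get_obs();print(o["eef_pos"],rel([.5525,-.1793,.068],down(-.02),o))
im=bot.read_camera("side");w=bot.read_camera("wrist")
a=cv2.resize(im[210:270,220:320],(800,480),interpolation=3)
C=cam("wrist",o);c=proj(C,[.566,-.18,.068])[0];print(c)
cv2.imwrite("pics/s3.png",a);cv2.imwrite("pics/w5.png",w)
E
```

```text
t: 9.4
eef_pos: [0.5529, -0.1813, 0.0981]
tool_rot: [0.008, -0.008, -0.707, 0.708]
contact_force: [-1.2, 0.5, -0.0]
gripper_width: 0.0
[ 0.55292465 -0.18130876  0.09807566] (array([ 0.0004,  0.0301, -0.002 ]), array([-0.08, -0.14,  0.06]))
[276.05773033 227.97490429]
```

View pics/s3.png

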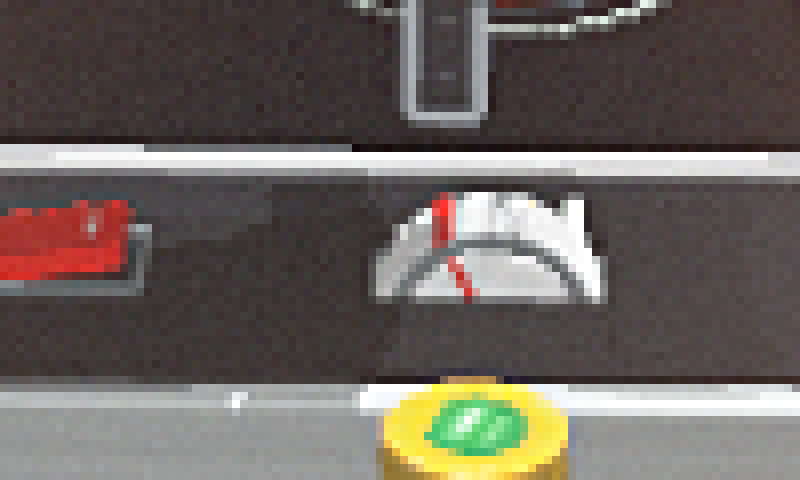

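Bar still at 0.45 (443,220), so it slipped. Press harder.

```bash
python3 -m crank '[{"linear":[0,0.015,0],"dr":[0,0,0],"hand":-1},{"linear":[0,0.026,0],"dr":[0,0,0],"hand":-1},{"linear":[0,0.031,0],"dr":[0,0,0],"hand":-1},{"linear":[0,0.034,0],"dr":[0,0,0],"hand":-1},{"linear":[0,0.034,0],"dr":[0,0,0],"hand":-1},{"linear":[0,0.034,0],"dr":[0,0,0],"hand":-1}]'
```

```text
t: 10.0
eef_pos: [0.5551, -0.1807, 0.064]
tool_rot: [0.008, -0.008, -0.707, 0.707]
contact_force: [-2.4, 0.5, 7.9]
gripper_width: -0.001
```

```bash
python3 -m crank '[{"linear":[-0.003,0,0],"dr":[0,0,0],"hand":-1},{"linear":[-0.006,0,0],"dr":[0,0,0],"hand":-1},{"linear":[-0.009,0,0],"dr":[0,0,0],"hand":-1},{"linear":[-0.012,0,0],"dr":[0,0,0],"hand":-1},{"linear":[-0.015,0,0],"dr":[0,0,0],"hand":-1},{"linear":[-0.018,0,0],"dr":[0,0,0],"hand":-1},{"linear":[-0.021,0,0],"dr":[0,0,0],"hand":-1},{"linear":[-0.024,0,0],"dr":[0,0,0],"hand":-1},{"linear":[-0.027,0,0],"dr":[0,0,0],"hand":-1},{"linear":[-0.027,0,0],"dr":[0,0,0],"hand":-1}]';  python3 -m crank '[{"linear":[0,-0.02,0],"dr":[0,0,0],"hand":-1},{"linear":[0.015,-0.035,0],"dr":[0,0,0],"hand":-1},{"linear":[0.027,-0.035,0],"dr":[0,0,0],"hand":-1},{"linear":[0.027,-0.035,0],"dr":[0,0,0],"hand":-1}]'
python3 - <<'E'
from h import *
o=bot.get_obs();print(o["eef_pos"],o["contact_force"])
im=bot.read_camera("side")
cv2.imwrite("pics/s4.png",cv2.resize(im[210:270,220:320],(800,480),interpolation=3))
E
```

```text
t: 10.83
eef_pos: [0.5825, -0.1812, 0.0641]
tool_rot: [0.007, -0.008, -0.707, 0.707]
contact_force: [-1.3, 0.3, 5.9]
gripper_width: -0.002
t: 11.17
eef_pos: [0.553, -0.1812, 0.0989]
tool_rot: [0.008, -0.007, -0.707, 0.707]
contact_force: [-0.3, -0.8, -0.8]
gripper_width: 0.001
[ 0.55296162 -0.18123133  0.09891843] [-0.25721429 -0.76557162 -0.82410683]
```

View pics/s4.png

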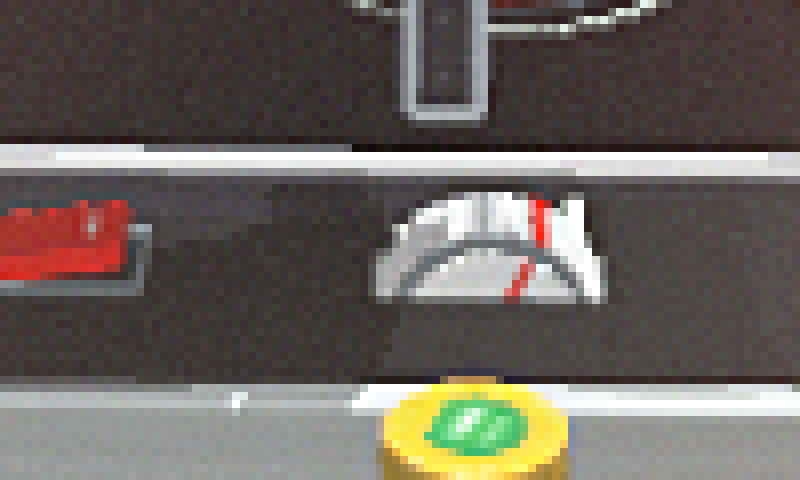

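The bar now sits symmetrically past the top at (540,220), which is the fourth notch (1.35). Now the rocker.

Run:
```python
from h import *
o=bot.get_obs();im=bot.read_camera("wrist");C=cam("wrist",o)
for n,z in(("wheel_top",.068),("rocker_far",.0635)):
    for d in bot.place_of("wrist",n)[:1]: print(n,round(d["score"],2),back(C,d["xy"],z).round(4))
print(rel([.469,-.1775,.080],down(-.02),o))
```

```text
wheel_top 0.69 [ 0.5665 -0.1807  0.068 ]
rocker_far 0.55 [ 0.467  -0.1796  0.0635]
(array([ 0.0849,  0.0186, -0.0018]), array([-0.06, -0.12,  0.05]))
```

```bash
python3 -m crank '[{"linear":[0.02,0,0],"dr":[0,0,0],"hand":-1},{"linear":[0.045,0,-0.001],"dr":[0,0,0],"hand":-1},{"linear":[0.07,0.005,-0.001],"dr":[0,0,0],"hand":-1},{"linear":[0.084,0.015,-0.001],"dr":[0,0,0],"hand":-1},{"linear":[0.084,0.025,-0.001],"dr":[0,0,0],"hand":-1},{"linear":[0.084,0.032,-0.001],"dr":[0,0,0],"hand":-1},{"linear":[0.084,0.037,-0.001],"dr":[0,0,0],"hand":-1},{"linear":[0.084,0.040,-0.001],"dr":[0,0,0],"hand":-1},{"linear":[0.084,0.042,-0.001],"dr":[0,0,0],"hand":-1},{"linear":[0.084,0.042,-0.001],"dr":[0,0,0],"hand":-1}]'
```

```text
t: 12.2
eef_pos: [0.4727, -0.178, 0.0574]
tool_rot: [0.007, -0.008, -0.707, 0.707]
contact_force: [-0.2, 0.7, 6.7]
gripper_width: -0.001
```

```bash
python3 -m crank '[{"linear":[0.002,0.002,0],"dr":[0,0,0],"hand":-1},{"linear":[0.002,0.002,0],"dr":[0,0,0],"hand":-1},{"linear":[0.002,0.002,0],"dr":[0,0,0],"hand":-1}]'; python3 -m crank '[{"linear":[0,-0.02,0],"dr":[0,0,0],"hand":-1},{"linear":[0,-0.05,0],"dr":[0,0,0],"hand":-1},{"linear":[0,-0.09,0],"dr":[0,0,0],"hand":-1},{"linear":[0.0,-0.13,0],"dr":[0,0,0],"hand":-1},{"linear":[0.0,-0.16,0],"dr":[0,0,0],"hand":-1},{"linear":[0.0,-0.16,0],"dr":[0,0,0],"hand":-1},{"linear":[0.0,-0.16,0],"dr":[0,0,0],"hand":-1}]';python3 - <<'E'
from h import *
im=bot.read_camera("side");w=bot.read_camera("wrist")
a=cv2.resize(im[170:270,200:360],(800,500),interpolation=3)
cv2.imwrite("pics/s5.png",a);cv2.imwrite("pics/w6.png",w)
E
```

```text
t: 12.45
eef_pos: [0.4727, -0.178, 0.0571]
tool_rot: [0.005, -0.01, -0.706, 0.708]
contact_force: [-0.4, 1.6, 17.4]
gripper_width: -0.0
t: 13.03
eef_pos: [0.4705, -0.1782, 0.2167]
tool_rot: [0.006, -0.009, -0.706, 0.708]
contact_force: [0.2, -0.8, -0.2]
gripper_width: 0.002
```

View pics/s5.png

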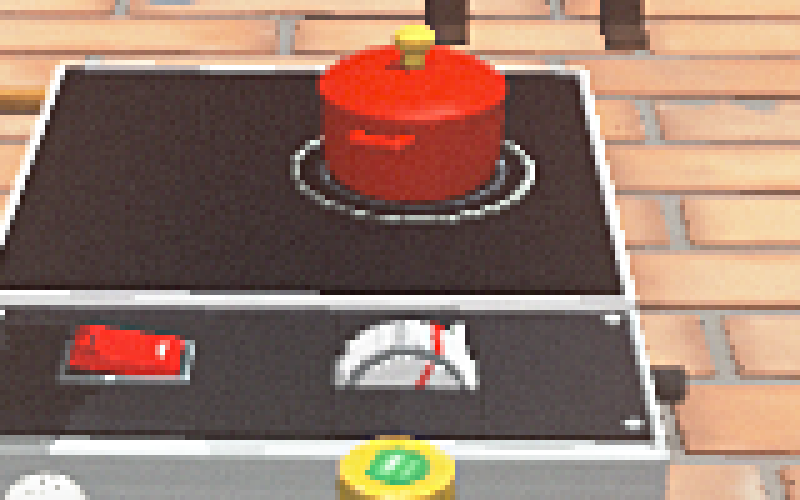

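View pics/w6.png

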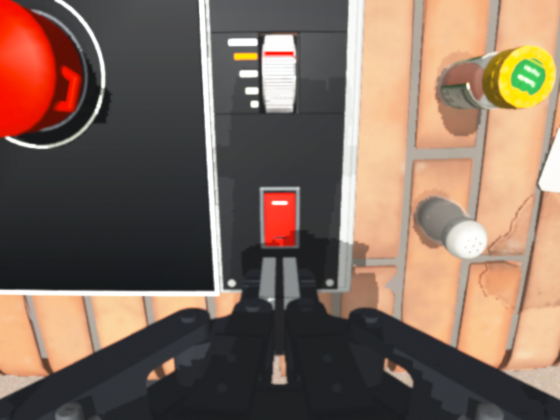

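The side view shows the rocker tilted far side down (125,350), the wheel bar at (437,337) and the pot centred in the ring. In the wrist view the bar is at (279,53), level with the orange mark (245,56), and the shaker and jar are standing. Handing in.

```bash
python3 -c "
from station import bot
o=bot.get_obs();print(o['t'],o['contact_force']);print(bot.hand_in())"
```

```text
13.1333 [0.18366857 0.35592933 0.08761905]
the job is handed in; nothing more can be done
None
```

The job is done and handed in at 13.1 s; `hand_in` reports no verdict, so the result below rests on my own checks.

- **Pot:** I pushed it into the ring with two spread fingertips and a small forward tilt. The last network fix put it about 1 mm from my estimate of the ring's centre. The final pictures show it upright with the white ring showing around its foot.
- **Heat wheel:** The first stroke pressed too lightly (1–2 N) and slipped, leaving the wheel at 0.45. A second stroke at about 8 N took it two notches on. The bar lies level with the orange mark, which is the fourth notch.
- **Rocker:** I pressed the far half to its stop at about 17 N after the wheel was set. It stays with its far half down in the last side view.
- **Other items:** The salt shaker and spice jar stand as before in the last pictures. The spoon was only at the edge of the last view, but the arm never went near it. The arm was clear of everything when I handed in, with force near zero.
- **Disagreement between cameras:** The top camera placed the pot about 6 mm short of where the fingers put it, just before I backed off. The wrist and side views agreed with the ring's centre, and 6 mm is within the 20 mm limit.

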